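# Discard a used specimen tube through a pedal-lid lab bin

### The job

Throw away the stout specimen tube: lay it crosswise in the loading trough of the pedal bin and let it roll down against the shut lid. Then press the bin's pedal firmly all the way down onto its rubber stop, without forcing it, and hold it there until the tube has rolled in under the raised lid. Then ease the pedal back up slowly until the lid is shut, without slamming; work the lid only by its pedal, never touch it, and leave everything else on the bench where it is.

Things in the scene. Friction and masses are not known exactly. Their poses are not given: they have to be found in the camera images.
- tube_stout: Tube to discard, the stout one of three white tubes with grey caps lying on grey rests: a cylinder 30 mm in diameter, 70 mm long, about 45 g. Origin at its centre, y along its length; x and z turn as it rolls. It starts level, centre 50 mm above the bench, on a rest only 24 mm wide across the tube: fingers can go down both sides of its middle to 10 mm above the bench. Its place among the rests changes.
- tube_slim: Leave alone: a slim tube, 16 mm in diameter, 100 mm long, lying on a like rest, centre 43 mm above the bench. Origin at its centre, y along its length.
- tube_thin: Leave alone: a thin tube, 13 mm in diameter, 80 mm long, lying on a like rest, centre 41.5 mm above the bench. Origin at its centre, y along its length.
- bin: White pedal bin, fixed. Origin on the bench, midway across, in the plane of the lid's front lip. Its -x axis points forwards, towards the robot, where the loading trough and below and beyond it the pedal (out to x = -250 mm) are; y across, z up. Walls x 0 to 140 mm, y -65 to 65 mm, 162 mm high; closed lid's top at 174 mm, its lip down to 133 mm.
- trough_mid (a point): Middle of the trough's floor (on its top face), 144 mm above the bench, 55 mm before the lid's lip. The floor falls towards the lid at 0.25 rad, x -110 to 0 mm in the bin's frame, 98 mm wide between walls 35 mm high, front open. A tube laid along the bin's y rolls to the shut lid and waits; lid up, it rolls in within a second. Fingers may straddle it along the bin's x and let go 15 mm above the floor.
- bin_in (a point): Centre of the bin's inner floor, 6 mm above the bench; the inside is 134 mm (x) by 118 mm (y). The discarded tube ends in here.
- pedal_pad (a point): Middle of the top face of the pedal's steel pad: 60 mm across, 50 mm front to back, 8 mm thick, 64 mm above the bench when up, 225 mm before the lid's lip, nothing above it. It sinks nearly straight down, about a hinge 195 mm behind it and 60 mm above the bench, against 3 to 6 N of spring and lid, until a hard rubber stop under it is met: sink it at 15 mm/s or less.
- pedal (a joint): Pedal angle (rad): 0 up, growing when pressed. The rubber stop ends its travel where the pad has sunk between 22 and 40 mm (0.11 to 0.2 rad): set differently every time, it can only be felt, as a steep rise of 5 N per mm or more. 10 to 18 N in all on the pad is firmly on the stop; over 25 N strains the linkage. Let go, it springs up and the lid slams.
- lid (a joint): Lid angle (rad) about its hinge at the bin's rear top edge: 0 shut, growing as it opens; linked to the pedal at 6 times its angle, so 0.68 to 1.2 with the pedal on its stop. Shutting faster than 2 rad/s (pad rising faster than about 60 mm/s) is a slam.
- amber: Bystander: amber glass bottle, 60 mm in diameter, 140 mm high, standing. Origin at the centre of its underside.
- beaker: Bystander: glass beaker, 70 mm in diameter, 90 mm high. Origin at the centre of its underside.
- dishes: Bystander: stack of three clear dishes, 90 mm in diameter, 45 mm high. Origin at the centre of its underside.
- slide_box: Bystander: black slide box 90 x 180 x 30 mm, flat on the bench. Origin at the centre of its underside.
- dropper: Bystander: small amber dropper bottle, 32 mm in diameter, 70 mm high. Origin at the centre of its underside.
There are look-alikes about, which are no part of the job. What is shaped like the tube_stout but blue or purple is not meant.

How it is judged (in metres and radians):
On the way, in this order (a step that is already met when the one before it is completed fails the run):
1. the stout tube lies in the trough, let go and at rest, with the lid still shut (x of tube_stout in the frame of bin between -0.11 and 0 m and y of tube_stout in the frame of bin between -0.045 and 0.045 m and z of tube_stout in the frame of bin between 0.135 and 0.19 m and contact force between the fingers and tube_stout below 0.05 N and linear speed of tube_stout below 0.05 m/s and value of joint lid below 0.05 rad), for 0.2 s.
2. the gripper holds the pedal firmly down on its stop (more than 9 N) with the lid up and the tube inside the bin (contact force between the fingers and pedal above 9 N and value of joint lid above 0.6 rad and x of tube_stout in the frame of bin between 0.005 and 0.13 m and y of tube_stout in the frame of bin between -0.06 and 0.06 m and z of tube_stout in the frame of bin between 0 and 0.1 m), for 0.3 s.
At the end, for the whole second after the job is handed in: The stout tube lies at rest inside the bin (its centre within the bin's walls and below 100 mm), the lid is shut (below 0.03 rad) and the pedal fully up (below 0.006 rad) (x of tube_stout in the frame of bin between 0.005 and 0.13 m and y of tube_stout in the frame of bin between -0.06 and 0.06 m and z of tube_stout in the frame of bin between 0 and 0.1 m and linear speed of tube_stout below 0.05 m/s and value of joint lid below 0.03 rad and value of joint pedal below 0.006 rad); the robot touches nothing.
It fails at once if the pedal is pressed with more than 25 N (contact force between the fingers and pedal above 25 N).
It fails at once if the lid slams (falls faster than 2 rad/s) (velocity of joint lid below -2 rad/s).
It fails at once if the robot touches the lid (more than 2 N) (contact force between any of the fingers, the arm and lid above 2 N).
It fails at once if another tube, bottle, beaker, dish or box on the bench is moved by more than 20 mm (distance of any of tube_slim, tube_thin, amber, beaker, dishes, slide_box, dropper from where it was at the start of the episode above 0.02 m).
It also fails if it takes over 58 s, if anything falls off the work surface, if the arm or the gripper's body presses on something with over 40 N, if the wrist force passes 120 N, or if a joint passes its speed limit or range.

### The arm

A 7-joint arm with a two-finger parallel gripper is mounted at the origin on the work surface. World frame = base frame: x ahead of the robot, y to its left, z up, the work surface at z = 0. Lengths are in m, angles in degrees, forces in N, time in s.
With the tool pointing down it reaches from about 0.4 to 0.875 m from the base axis. Payload 6.5 kg.
Tool frame: the origin (TCP) lies on the centre line of the jaws, within the pads' length; the fingertips stand 17 mm ahead of it and the grasp point (between the pads) lies 2 mm behind it; z points along the fingers, y is the line along which they close (so a half turn about z gives the same grasp; the last joint's range is limited). The gripper opens to 88 mm and grips with 3 to 60 N. Pads are 18 mm wide; open, the fingers measure 123 mm over their backs; the gripper's body (75 mm by 187 mm) begins 45 mm behind the grasp point.
Start: joints at [59.863, 30.733, -0.252, 88.115, 0.149, 61.152, -4.079], TCP at [0.288, -0.582, 0.256] pointing down, gripper open.
Joint ranges: [-154.64, 154.64], [-21.42, 123.67], [-72.66, 72.17], [13.99, 137.28], [-74.86, 254.86], [10.95, 109.41], [-158.01, 158.01]. Speed limits (degrees/s): [136.94, 136.94, 180, 180, 180, 180, 180].

### API

Orientations are given as [roll, pitch, yaw] about the fixed x, y, z axes, in that order (R = Rz(yaw) Ry(pitch) Rx(roll)).
In Python, from workcell import sense, snapshot, camera_model, job_done, outline_of gives the robot as it stands.
- The arm moves only by the tool step_arm, never from a script. Its arguments are lists of equal length, an entry for each row: "jaw": the gripper's target within -1 to 1 (shut at 1, half-way at 0, fully open at -1); "travel": the shift along the world's x, y, z in units of 40 mm (1.0 is 40 mm), a list of three; "turn": the turn about the world's z in rad. In form: {"jaw": [jaw, ...], "travel": [[x, y, z], ...], "turn": [turn, ...]}. A call has 1 to 5 rows; each row is the pose to reach, as a shift and turn from the pose commanded when the call began; what a row does not reach only later rows make up. A row lasts 1/12 s, in which the tool goes at most 41.7 mm and 7.16 degrees, less where a joint would pass 70% of its speed; a pose out of reach is approached as far as the arm can. A call with a gripper value outside its range is refused whole. The fingers move at their own pace and stop on an object; "newtons" is the grip in N (left out, the last holds). Time passes only in rows, so rows that repeat a pose let the fingers close. It gives the time, the measured TCP pose, the force, the opening and the grip force at its end, in the units of the state.
- sense(): the state, without advancing time (a new reading comes with each control period).
- snapshot(name): name is "scene" or "top"; returns the picture (420x560x3 uint8, red, green, blue); there is no depth.
- camera_model(name): a dict with "K" (3x3 intrinsics, pixels), "xyz" and "orientation" of the camera in the world. Camera axes: x right, y up, looking along -z (the intrinsics and any distortion apply to the point x, -y, -z); pixel columns grow to the right and rows downward; lengths in m; the calibration is good to about 2 mm. A picture is of the moment at which its call begins. camera_model takes no time and is no camera call.
- job_done(): hands the job in; it is judged then, once.
Trained networks look in the newest picture that a camera, given by its name, has taken for a name from the list of things; names that differ only in an ending like _2 or _b are one class to them, and where a whole thing is asked for, a point or a joint stands for the part that bears it (a point fixed in the world has none). Each returns a list of dicts, best first, with "score" (0 to 1); they miss things now and then, are a little off and sometimes report something else, mostly with a low value. They report only what shows in the picture. A call takes as long as a camera call. They do not tell look-alikes from the thing itself.
- outline_of(camera, label): "mask" (420x560 bool, what is visible of it) and "rect" ([left, top, right, bottom] in pixels, round what is visible of it).
The state is a dict: "time_s": time; "joints": joint angles; "qvel": joint speeds; "joint_efforts": joint torques, N m; "tcp_pos": TCP position; "tool_rot": TCP orientation; "force": force on the tool from outside, world axes, zero at the start; "torque": the same for the moment, N m; "grip_width": finger opening in m; "grip_force": force on a finger pad.
Only numpy, scipy, OpenCV 4.12 (cv2) and the standard library are available. Lean on these libraries where they do the work, as an engineer would, in place of code of your own. Each camera call takes 0.05 s, during which the arm holds its last target. There are 200 camera calls.

## Working session

There is one attempt and no reset: what is moved stays moved. The work goes in short steps, Python scripts to look and compute and a tool call to move; the robot and the scene stay as the last step left them, time stands still between calls to the robot, and variables do not carry over. Pictures are saved under pics/ and viewed, at most 10 in all, crops included, and the job is handed in when it is done.

Besides the shell and the picture viewer there is one more tool, called after "Request:" as name(argument=value, ...), one argument or row to a line, values as JSON. step_arm: Moves the arm, as the interface text tells. Its arguments: {"type":"object","properties":{"jaw":{"type":"array"},"travel":{"type":"array"},"turn":{"type":"array"},"newtons":{"type":"number"}},"required":["jaw","travel","turn"]}

```bash
mkdir -p pics; python3 - <<'E'
from workcell import *
import cv2,numpy as np,pickle
s=sense();print({k:np.round(s[k],3).tolist() for k in("time_s","tcp_pos","tool_rot","force","grip_width")})
ims={}
for c in("scene","top"):
    im=snapshot(c);cv2.imwrite(f"pics/{c}0.png",im[...,::-1]);m=camera_model(c);print(c,np.round(m["K"],1).tolist(),m["xyz"],m["orientation"],[k for k in m])
    for l in("tube_stout","tube_slim","bin","pedal_pad","trough_mid","lid"):
        for d in outline_of(c,l)[:4]:
            mm=d["mask"];ys,xs=np.nonzero(mm)
            if len(xs)==0: continue
            r=cv2.minAreaRect(np.c_[xs,ys].astype(np.float32))
            print(c,l,round(d["score"],2),d["rect"],np.round(xs.mean(),1),np.round(ys.mean(),1),np.round(r[0],1),np.round(r[1],1),round(r[2],1),im[mm].mean(0).round())
E
```

```text
{'time_s': 0.0, 'tcp_pos': [0.288, -0.582, 0.255], 'tool_rot': [-179.901, 0.006, 26.347], 'force': [0.031, -0.813, 0.312], 'grip_width': 0.088}
scene [[452.5, 0.0, 285.0], [0.0, 452.5, 205.1], [0.0, 0.0, 1.0]] [1.2773393  0.1282335  1.02420738] [ 38.08219052   1.03214832 101.23066276] ['K', 'xyz', 'orientation']
scene tube_stout 0.77 [377.4, 242.2, 411.1, 255.5] 392.8 246.7 [393.2 246.9] [29.4 11.6] 6.0 [192. 192. 188.]
scene tube_stout 0.7 [344.2, 226.9, 357.2, 257.0] 349.4 244.2 [349.5 244. ] [26. 11.] 90.0 [ 50.  84. 161.]
scene tube_stout 0.6 [425.6, 252.5, 441.6, 277.8] 433.3 262.4 [432.9 263.1] [11.4 25.5] 14.0 [110.  63. 138.]
scene tube_slim 0.45 [351.3, 199.1, 390.4, 206.5] 369.0 199.1 [368.5 199.1] [ 5.5 35.1] 85.9 [194. 194. 191.]
scene bin 0.87 [161.8, 173.2, 277.9, 304.5] 216.0 239.8 [219.9 230.3] [ 79.1 144.9] 31.0 [183. 183. 181.]
scene pedal_pad 0.59 [250.7, 172.5, 276.2, 192.6] 261.8 181.2 [261.9 181.2] [20.2 17.3] 29.1 [175. 180. 178.]
scene trough_mid 0.92 [165.1, 169.6, 274.8, 307.7] 216.4 239.3 [220.2 229.6] [ 78.8 144.1] 30.1 [183. 183. 181.]
scene lid 0.96 [158
[... 731 characters left out ...]
.8] 188.4 211.4 [188.5 211.5] [ 9. 23.] 90.0 [182. 179. 178.]
top tube_slim 0.56 [192.3, 253.2, 223.1, 266.9] 210.2 258.2 [209.9 258.2] [ 6.3 31.3] 76.6 [177. 174. 173.]
top bin 0.58 [292.9, 141.5, 355.9, 269.0] 320.4 198.2 [319.6 205.5] [ 44.1 130.7] 14.0 [193. 194. 195.]
top pedal_pad 0.78 [292.3, 226.6, 317.3, 266.9] 305.5 249.9 [307.5 246. ] [19.3 45.9] 18.4 [184. 187. 192.]
top trough_mid 0.8 [294.1, 141.3, 356.2, 270.8] 320.7 197.5 [318.6 204.9] [ 42.9 128.8] 16.3 [196. 197. 199.]
top trough_mid 0.51 [377.8, 230.0, 411.3, 259.3] 394.8 243.7 [394.5 244. ] [29. 29.] 45.0 [214. 217. 212.]
top lid 0.86 [302.4, 142.6, 355.8, 194.9] 329.3 168.2 [329.  168.2] [41.2 46.8] 15.6 [216. 214. 215.]
```

```bash
python3 - <<'E'
import cv2
a=cv2.imread("pics/top0.png")[100:320,120:440];cv2.imwrite("pics/topc.png",cv2.resize(a,None,fx=2.5,fy=2.5,interpolation=cv2.INTER_CUBIC))
a=cv2.imread("pics/scene0.png")[130:330,130:460];cv2.imwrite("pics/scenec.png",cv2.resize(a,None,fx=2.4,fy=2.4,interpolation=cv2.INTER_CUBIC))
E
```

```text
(no output)
```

View pics/topc.png

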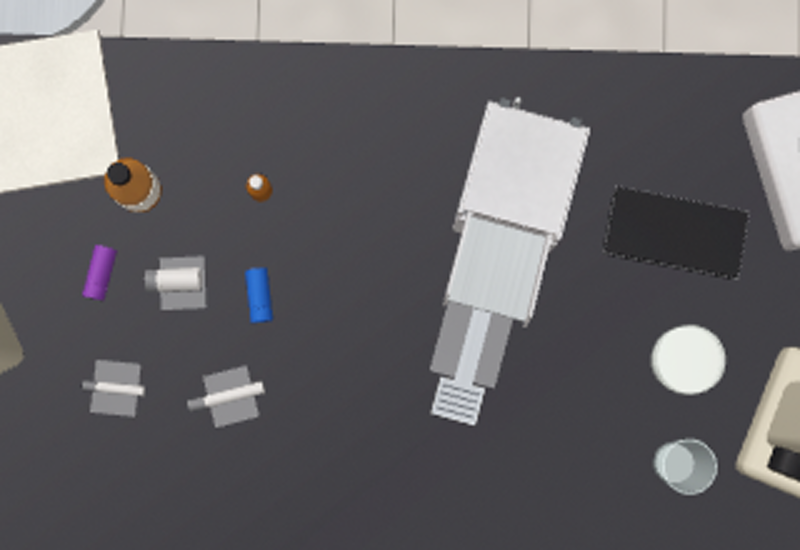

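View pics/scenec.png

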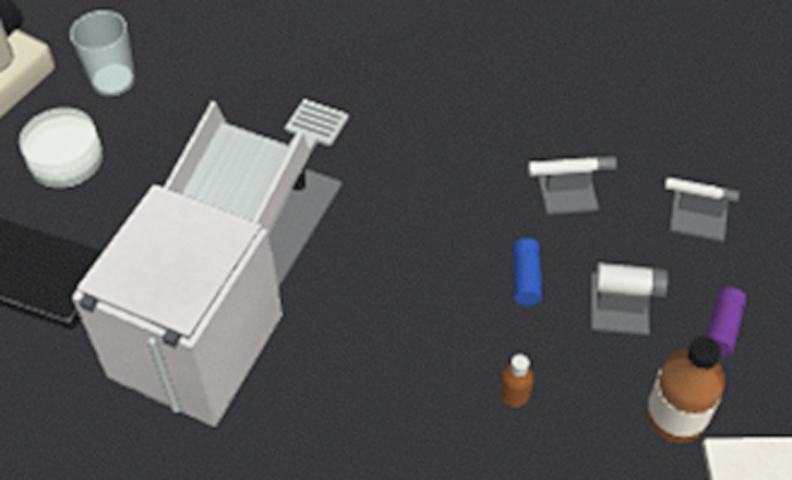

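```bash
cat > h.py <<'E'
import numpy as np
from workcell import *
from scipy.spatial.transform import Rotation as R
from scipy.optimize import least_squares
def cam(c):
    m=camera_model(c);return np.array(m["K"]),np.array(m["xyz"]),R.from_euler("xyz",m["orientation"],degrees=True).as_matrix()
C={c:cam(c) for c in("scene","top")}
def proj(c,P):
    K,t,r=C[c];p=(np.atleast_2d(P)-t)@r*[1,-1,-1];q=p@K.T;return q[:,:2]/q[:,2:]
def plane(c,uv,z):
    K,t,r=C[c];d=r@(np.linalg.solve(K,[uv[0],uv[1],1])*[1,-1,-1]);return t+d*(z-t[2])/d[2]
E
python3 - <<'E'
from h import *
T=lambda p:np.array(p)/2.5+[120,100]
S=lambda p:np.array(p)/2.4+[130,130]
pad=np.array([[-.25,.03,.064],[-.25,-.03,.064],[-.2,-.03,.064],[-.2,.03,.064]])
tp=T([(431,415),(474,425),(485,388),(441,377)]); sp=S([(349,115),(307,99),(286,124),(327,144)])
lid=np.array([[.14,.065,.174],[.14,-.065,.174]]);lt=T([(488,101),(589,127)])
def w(q,P):
    c,s=np.cos(q[2]),np.sin(q[2]);return np.c_[q[0]+c*P[:,0]-s*P[:,1],q[1]+s*P[:,0]+c*P[:,1],P[:,2]]
for use in(0,1):
    f=lambda q:np.r_[(proj("top",w(q,pad))-tp).ravel(),(proj("scene",w(q,pad))-sp).ravel(),use*(proj("top",w(q,lid))-lt).ravel()]
    r=least_squares(f,[.6,-.1,-.25]);print(r.x,np.round(r.fun,1))
    q=r.x
print("deg",np.degrees(q[2]));print("pad",w(q,np.array([[-.225,0,.064]])),"trough",w(q,np.array([[-.055,0,.144],[-.085,0,.152]])))
print("tube top ends",plane("top",T((145,280.5)),.05),plane("top",T((203,279)),.05))
print("tube scene ends",plane("scene",S((598,279)),.05),plane("scene",S((667,283)),.05))
for n,a in(("slim",(228,397)),("thin",(114,388)),("blue",(259,294)),("purple",(99,272))):print(n,plane("top",T(a),.03))
print("dropper",plane("top",T((259,184)),.07),"amber",plane("top",T((119,174)),.14))
print(np.round(proj("scene",[sense()["tcp_pos"]]),1))
E
```

```text
[ 0.68007775 -0.17879272 -0.27773933] [-0.7 -1.5 -0.1  0.1  0.1  0.  -0.1 -1.2  0.2 -1.  -0.8 -1.3 -0.7  0.1
  0.9 -1.   0.  -0.   0.   0. ]
[ 0.68143408 -0.17054475 -0.24072337] [-0.6 -0.9  0.2  0.1 -0.1 -0.1 -0.5 -0.7  0.2 -1.6 -1.1 -1.3 -0.5  0.3
  1.5 -1.4  0.1 -1.2  0.7 -0.5]
deg -13.792433187505504
pad [[ 0.46292178 -0.11690358  0.064     ]] trough [[ 0.62801996 -0.15743246  0.144     ]
 [ 0.59888499 -0.15028031  0.152     ]]
tube top ends [0.60744834 0.29425318 0.05      ] [0.61155946 0.21855888 0.05      ]
tube scene ends [0.6190519  0.22365105 0.05      ] [0.61078764 0.2952653  0.05      ]
slim [0.45876011 0.18241317 0.03      ]
thin [0.46634962 0.33251648 0.03      ]
blue [0.59555457 0.14685656 0.03      ]
purple [0.6187921  0.35966867 0.03      ]
dropper [0.7358474 0.1478074 0.07     ] amber [0.73166765 0.31443467 0.14      ]
[[113.7  67.8]]
```

View pics/top0.png

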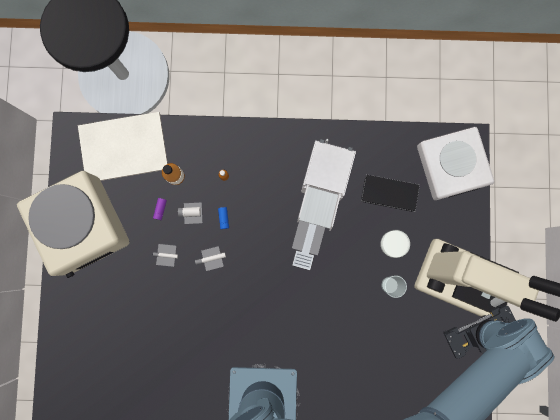

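Request:
step_arm(
  jaw=[-1,-1,-1,-1,-1],
  travel=[
    [-0.2,1,0],
    [-0.3,2,0],
    [-0.3,3,0.3],
    [-0.2,4,0.5],
    [0,5,0.5],
  ],
  turn=[0,0,0,0,0],
  newtons=15,
)

```text
time_s: 1.12
tcp_pos: [0.288, -0.3816, 0.2771]
tool_rot: [179.9, -0.0, 26.2]
force: [1.1, 0.1, -0.2]
grip_width: 0.0884
grip_force: 0.0
```

Request:
step_arm(
  jaw=[-1,-1,-1,-1,-1],
  travel=[
    [0.6,0.8,0],
    [1.2,1.6,0],
    [1.8,2.4,0],
    [2.4,3.2,0],
    [3,4,0],
  ],
  turn=[0.12,0.24,0.36,0.48,0.6],
)

```text
time_s: 1.53
tcp_pos: [0.4093, -0.2209, 0.2762]
tool_rot: [179.9, 0.0, 61.0]
force: [0.7, -1.3, 0.3]
grip_width: 0.088
grip_force: 0.0
```

Request:
step_arm(
  jaw=[-1,-1,-1,-1,-1],
  travel=[
    [0.4,0.92,0],
    [0.8,1.84,0],
    [1.2,2.76,0],
    [1.6,3.68,0],
    [2,4.6,0],
  ],
  turn=[0.12,0.24,0.36,0.48,0.6],
)

```text
time_s: 1.95
tcp_pos: [0.489, -0.0367, 0.2761]
tool_rot: [179.9, 0.0, 95.4]
force: [-0.1, -0.3, -0.1]
grip_width: 0.0879
grip_force: 0.0
```

Request:
step_arm(
  jaw=[-1,-1,-1,-1,-1],
  travel=[
    [0.4,0.92,0],
    [0.8,1.84,0],
    [1.2,2.76,0],
    [1.6,3.68,0],
    [2,4.6,0],
  ],
  turn=[0,0,0,0,0],
)

```text
time_s: 2.37
tcp_pos: [0.5691, 0.1472, 0.2758]
tool_rot: [180.0, 0.0, 95.1]
force: [0.7, 0.9, 0.3]
grip_width: 0.0878
grip_force: 0.0
```

Request:
step_arm(
  jaw=[-1,-1,-1,-1,-1],
  travel=[
    [0.4,0.9,0],
    [0.8,1.8,-0.4],
    [1.1,2.8,-1],
    [1.1,2.8,-1.5],
    [1.1,2.8,-2],
  ],
  turn=[0,0,0,0,0],
)

```text
time_s: 2.78
tcp_pos: [0.6117, 0.2619, 0.1941]
tool_rot: [-180.0, -0.1, 95.4]
force: [-0.1, -1.6, -0.6]
grip_width: 0.0883
grip_force: 0.0
```

```bash
python3 - <<'E'
from h import *
import cv2
im=snapshot("scene");a=im[150:310,320:500,::-1];cv2.imwrite("pics/s1.png",cv2.resize(a,None,fx=4,fy=3.5,interpolation=cv2.INTER_CUBIC)[:600])
for d in outline_of("scene","tube_stout")[:3]:
    ys,xs=np.nonzero(d["mask"]);r=cv2.minAreaRect(np.c_[xs,ys].astype(np.float32));print(d["score"],d["rect"],r,im[d["mask"]].mean(0),plane("scene",r[0],.05))
E
```

```text
0.82 [426.8, 250.5, 443.4, 278.7] ((432.367919921875, 263.7387390136719), (11.842601776123047, 27.957534790039062), 12.994616508483887) [107.92733564  62.15224913 135.26989619] [0.64647257 0.35566349 0.05      ]
0.7 [378.6, 241.1, 409.2, 253.8] ((393.4925231933594, 247.14962768554688), (29.36332130432129, 13.233469009399414), 2.862405300140381) [177.91621622 177.95945946 175.12432432] [0.61513495 0.25941825 0.05      ]
0.45 [351.1, 198.5, 388.1, 205.2] ((367.99310302734375, 199.36878967285156), (6.201942443847656, 34.21580123901367), 86.98721313476562) [191.27804878 191.11219512 187.98536585] [0.47104136 0.18297686 0.05      ]
```

View pics/s1.png

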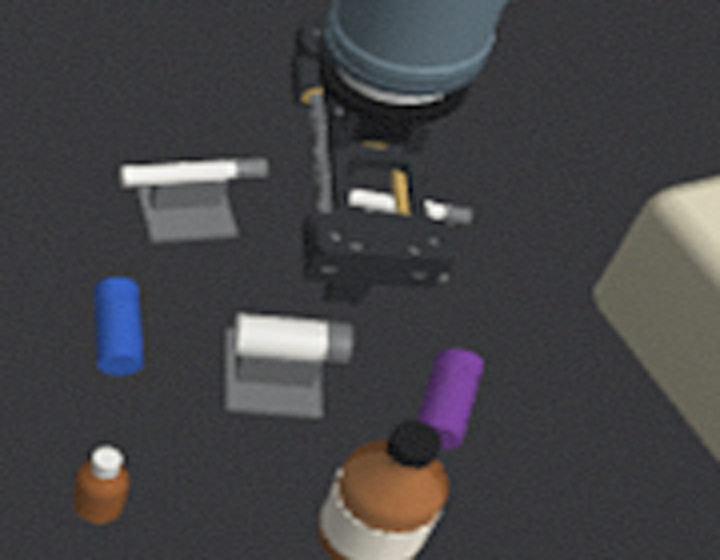

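Request:
step_arm(
  jaw=[-1,-1,-1,-1,-1],
  travel=[
    [0.03,-0.05,-0.9],
    [0.03,-0.05,-1.8],
    [0.03,-0.05,-2.7],
    [0.03,-0.05,-3.3],
    [0.03,-0.05,-3.55],
  ],
  turn=[0,0,0,0,0],
)

```text
time_s: 3.3
tcp_pos: [0.6126, 0.2536, 0.0513]
tool_rot: [-179.8, 0.1, 95.0]
force: [-0.8, -0.1, 0.5]
grip_width: 0.0885
grip_force: 0.0
```

Request:
step_arm(
  jaw=[-0.3,0.2,0.6,0.8,0.8],
  travel=[
    [0,0,0],
    [0,0,0],
    [0,0,0],
    [0,0,0],
    [0,0,0],
  ],
  turn=[0,0,0,0,0],
  newtons=12,
)

```text
time_s: 3.72
tcp_pos: [0.6147, 0.256, 0.0556]
tool_rot: [179.8, -0.1, 95.1]
force: [1.0, 0.0, 0.4]
grip_width: 0.0568
grip_force: 0.0
```

Request:
step_arm(
  jaw=[0.8,0.8,0.8,0.8,0.8],
  travel=[
    [0,0,0],
    [0,0,0],
    [0,0,0],
    [0,0,0],
    [0,0,0],
  ],
  turn=[0,0,0,0,0],
)

```text
time_s: 4.13
tcp_pos: [0.6126, 0.2555, 0.0538]
tool_rot: [-179.9, 0.0, 95.1]
force: [-3.5, -0.0, 4.2]
grip_width: 0.0295
grip_force: 12.0
```

Request:
step_arm(
  jaw=[0.8,0.8,0.8,0.8,0.8],
  travel=[
    [0,0,0.5],
    [0,0,1.4],
    [0,0,2.4],
    [0,0,3.4],
    [0,0,4.4],
  ],
  turn=[0,0,0,0,0],
)

```text
time_s: 4.55
tcp_pos: [0.6133, 0.2554, 0.2314]
tool_rot: [-180.0, 0.0, 95.1]
force: [1.0, 0.6, -0.8]
grip_width: 0.0295
grip_force: 12.0
```

Request:
step_arm(
  jaw=[0.8,0.8,0.8,0.8,0.8],
  travel=[
    [0,-0.6,0.4],
    [0,-1.5,0.5],
    [0,-2.5,0.5],
    [0,-3.5,0.5],
    [0,-4.5,0.5],
  ],
  turn=[-0.06,-0.12,-0.18,-0.24,-0.3],
)

```text
time_s: 4.97
tcp_pos: [0.6134, 0.0737, 0.2499]
tool_rot: [180.0, 0.0, 77.8]
force: [1.5, -0.2, -0.5]
grip_width: 0.0298
grip_force: 12.0
```

Request:
step_arm(
  jaw=[0.8,0.8,0.8,0.8,0.8],
  travel=[
    [0,-1,0],
    [0,-2,0],
    [0,-3,0],
    [0,-4,0],
    [0.05,-4.8,0],
  ],
  turn=[-0.03,-0.03,-0.03,-0.03,-0.03],
)

```text
time_s: 5.38
tcp_pos: [0.6149, -0.1205, 0.2497]
tool_rot: [180.0, 0.1, 76.1]
force: [0.6, -0.2, 0.1]
grip_width: 0.0295
grip_force: 12.0
```

Request:
step_arm(
  jaw=[0.8,0.8,0.8,0.8,0.8],
  travel=[
    [0.05,-0.5,0],
    [0.05,-0.9,0],
    [0.05,-0.96,0],
    [0.05,-0.96,0],
    [0.05,-0.96,0],
  ],
  turn=[0,0,0,0,0],
)

```text
time_s: 5.8
tcp_pos: [0.6177, -0.1532, 0.2496]
tool_rot: [-180.0, -0.1, 76.3]
force: [-0.3, -0.3, -0.2]
grip_width: 0.0295
grip_force: 12.0
```

```bash
python3 - <<'E'
from h import *
import cv2
s=sense();print(s["time_s"],s["tcp_pos"],s["tool_rot"],s["grip_width"])
im=snapshot("scene");a=im[130:310,130:330,::-1];cv2.imwrite("pics/s2.png",cv2.resize(a,None,fx=3.3,fy=3.3,interpolation=cv2.INTER_CUBIC))
E
```

```text
5.8 [ 0.61771546 -0.15322477  0.24963806] [-1.79982853e+02 -6.02161594e-02  7.62735233e+01] 0.0294682374232031
```

View pics/s2.png

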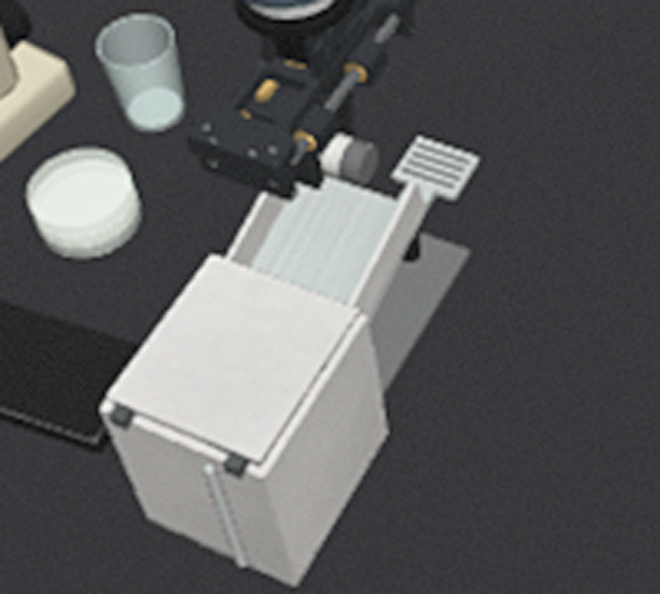

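```bash
python3 - <<'E'
from h import *
q=[.68143,-.17054,-.24072]
def w(q,P):
    P=np.array(P);c,s=np.cos(q[2]),np.sin(q[2]);return np.c_[q[0]+c*P[:,0]-s*P[:,1],q[1]+s*P[:,0]+c*P[:,1],P[:,2]]
P=[[0,-.065,.174],[0,.065,.174],[-.225,0,.064],[-.11,.049,.193],[-.11,-.049,.193],[.14,.065,0],[.14,.065,.162]]
print(np.round((proj("scene",w(q,P))-130)*3.3), "obs lid front (215,256),(362,316) pad (437,167) bin rear bottom(297,587)")
P=[[0,.065,.174],[0,-.065,.174],[-.11,.053,.193],[-.11,-.053,.193]]
print(np.round((proj("top",w(q,P))-[120,100])*2.5),"obs top lidfront (455,228),(557,243); trough front (445,303),(527,325)")
s=S=lambda p:np.array(p)/3.3+130
for p,z in(((215,256),.174),((362,316),.174),((297,587),0)):print(plane("scene",S(p),z))
E
```

```text
[[208. 247.]
 [366. 307.]
 [436. 162.]
 [415. 174.]
 [300. 134.]
 [298. 583.]
 [266. 475.]] obs lid front (215,256),(362,316) pad (437,167) bin rear bottom(297,587)
[[458. 207.]
 [562. 235.]
 [445. 295.]
 [530. 319.]] obs top lidfront (455,228),(557,243); trough front (445,303),(527,325)
[ 0.6730719  -0.22626526  0.174     ]
[ 0.70528031 -0.1077887   0.174     ]
[ 0.83611248 -0.14057393  0.        ]
```

Request:
step_arm(
  jaw=[0.8,0.8,0.8,0.8,0.8],
  travel=[
    [0,-0.03,-0.5],
    [0,-0.03,-1],
    [0,-0.03,-1.4],
    [0,-0.03,-1.65],
    [0,-0.03,-1.78],
  ],
  turn=[0,0,0,0,0],
)

```text
time_s: 6.27
tcp_pos: [0.6171, -0.1543, 0.1771]
tool_rot: [-179.9, -0.0, 76.3]
force: [-0.6, 0.2, -0.4]
grip_width: 0.0299
grip_force: 12.0
```

Request:
step_arm(
  jaw=[0.8,0.8,0.8],
  travel=[
    [0,0,0],
    [0,0,0],
    [0,0,0],
  ],
  turn=[0,0,0],
)

```text
time_s: 6.52
tcp_pos: [0.6184, -0.1559, 0.1796]
tool_rot: [179.9, -0.0, 76.2]
force: [0.2, 0.0, -0.6]
grip_width: 0.0295
grip_force: 12.0
```

Request:
step_arm(
  jaw=[-0.05,-0.05,-0.05,-0.05,-0.05],
  travel=[
    [0,0,0],
    [0,0,0],
    [0,0,0],
    [0,0,0],
    [0,0,0],
  ],
  turn=[0,0,0,0,0],
)

```text
time_s: 6.93
tcp_pos: [0.6179, -0.1562, 0.1788]
tool_rot: [180.0, 0.0, 76.2]
force: [0.3, 0.4, 0.0]
grip_width: 0.0462
grip_force: 0.3
```

Request:
step_arm(
  jaw=[-0.05,-0.05,-0.05,-0.05,-0.05],
  travel=[
    [0,0,0.1],
    [0,0,0.3],
    [0,0,0.6],
    [0,0,1],
    [0,0,1.5],
  ],
  turn=[0,0,0,0,0],
)

```text
time_s: 7.35
tcp_pos: [0.6172, -0.1559, 0.2395]
tool_rot: [-179.9, -0.0, 76.2]
force: [-0.1, -0.3, -0.6]
grip_width: 0.0462
grip_force: 0.0
```

```bash
python3 - <<'E'
from h import *
import cv2
s=sense();print(s["time_s"],s["tcp_pos"],s["grip_width"],s["force"])
im=snapshot("scene");a=im[130:310,130:330,::-1];cv2.imwrite("pics/s3.png",cv2.resize(a,None,fx=3.3,fy=3.3,interpolation=cv2.INTER_CUBIC))
E
```

```text
7.35 [ 0.61722464 -0.15593158  0.23946916] 0.0462476583847114 [-0.08518259 -0.28023792 -0.60453347]
```

View pics/s3.png

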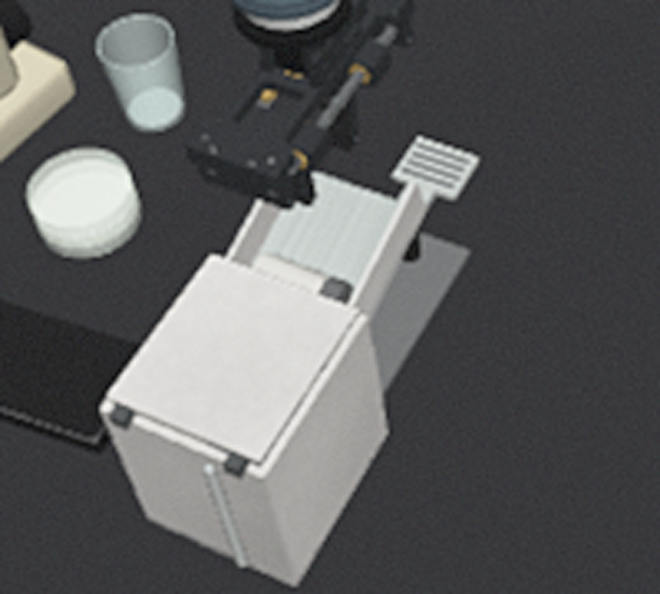

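Request:
step_arm(
  jaw=[1,1,1,1,1],
  travel=[
    [-0.8,0.2,0],
    [-1.6,0.4,0],
    [-2.4,0.6,0],
    [-3.2,0.8,0],
    [-3.87,0.98,0],
  ],
  turn=[-0.12,-0.24,-0.36,-0.48,-0.6],
)

```text
time_s: 7.82
tcp_pos: [0.461, -0.1165, 0.2393]
tool_rot: [180.0, -0.0, 41.5]
force: [-0.3, 0.0, 0.2]
grip_width: 0.0151
grip_force: 0.0
```

Request:
step_arm(
  jaw=[1,1,1,1,1],
  travel=[
    [0,0,0],
    [0,0,-0.3],
    [0,0,-0.6],
    [0,0,-1],
    [0,0,-1.5],
  ],
  turn=[-0.12,-0.24,-0.36,-0.48,-0.6],
)

```text
time_s: 8.23
tcp_pos: [0.4642, -0.1171, 0.1798]
tool_rot: [179.9, -0.2, 7.1]
force: [-0.1, 0.7, 0.2]
grip_width: 0.0005
grip_force: 0.0
```

Request:
step_arm(
  jaw=[1,1,1,1,1],
  travel=[
    [0,0,-0.3],
    [0,0,-0.6],
    [0,0,-0.9],
    [0,0,-1.1],
    [0,0,-1.1],
  ],
  turn=[-0.12,-0.24,-0.37,-0.37,-0.37],
)

```text
time_s: 8.65
tcp_pos: [0.4624, -0.1165, 0.1339]
tool_rot: [180.0, 0.1, -13.5]
force: [-0.1, 0.7, 0.6]
grip_width: 0.0004
grip_force: 0.0
```

```bash
python3 - <<'E'
from h import *
import cv2
s=sense();print(s["time_s"],s["tcp_pos"],s["tool_rot"],s["joints"],s["force"])
im=snapshot("scene");a=im[120:270,180:330,::-1];cv2.imwrite("pics/s4.png",cv2.resize(a,None,fx=3.9,fy=3.9,interpolation=cv2.INTER_CUBIC))
t=np.array(s["tcp_pos"])-[0,0,.017];print((proj("scene",[t])-[180,120])*3.9)
E
```

```text
8.65 [ 0.46243203 -0.11651739  0.13386978] [ 1.79993852e+02  8.46884914e-02 -1.35425010e+01] [ 12.90378888  25.09080203  -5.07503474 118.77191164   3.62470398
  36.36332653 -98.16043863] [-0.05190927  0.68807548  0.6112725 ]
[[316.99250306 180.30174924]]
```

View pics/s4.png

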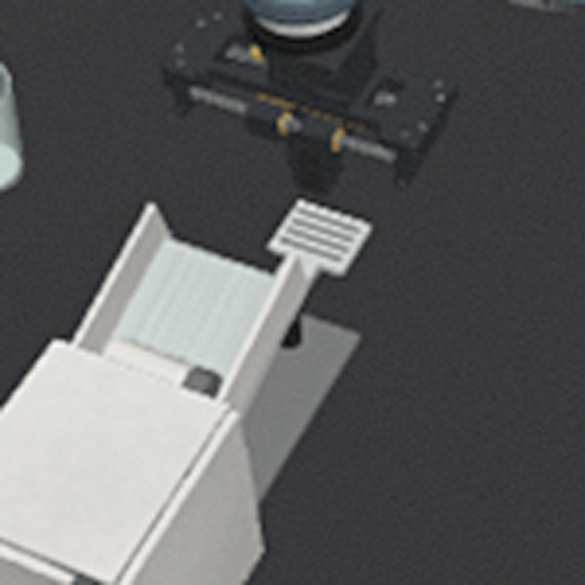

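Request:
step_arm(
  jaw=[1,1,1,1,1],
  travel=[
    [0,0,-0.35],
    [0,0,-0.7],
    [0,0,-0.95],
    [0,0,-1.1],
    [0,0,-1.15],
  ],
  turn=[0,0,0,0,0],
)

```text
time_s: 9.12
tcp_pos: [0.4627, -0.1169, 0.0881]
tool_rot: [-180.0, 0.0, -13.7]
force: [-1.0, 0.3, -0.3]
grip_width: 0.0005
grip_force: 0.0
```

Request:
step_arm(
  jaw=[1,1,1,1,1],
  travel=[
    [0,0,-0.03],
    [0,0,-0.06],
    [0,0,-0.09],
    [0,0,-0.12],
    [0,0,-0.15],
  ],
  turn=[0,0,0,0,0],
)

```text
time_s: 9.53
tcp_pos: [0.4631, -0.1169, 0.0827]
tool_rot: [-180.0, -0.0, -13.8]
force: [-0.2, 0.4, -1.1]
grip_width: 0.0007
grip_force: 0.0
```

Request:
step_arm(
  jaw=[1,1,1,1,1],
  travel=[
    [0,0,-0.03],
    [0,0,-0.06],
    [0,0,-0.09],
    [0,0,-0.12],
    [0,0,-0.15],
  ],
  turn=[0,0,0,0,0],
)

```text
time_s: 9.95
tcp_pos: [0.463, -0.1169, 0.0765]
tool_rot: [-180.0, -0.0, -13.8]
force: [0.2, 0.1, 3.3]
grip_width: 0.0003
grip_force: 1.9
```

Request:
step_arm(
  jaw=[1,1,1,1,1],
  travel=[
    [0,0,-0.03],
    [0,0,-0.06],
    [0,0,-0.09],
    [0,0,-0.12],
    [0,0,-0.15],
  ],
  turn=[0,0,0,0,0],
)

```text
time_s: 10.37
tcp_pos: [0.4631, -0.1169, 0.0705]
tool_rot: [-180.0, -0.0, -13.8]
force: [-0.1, 0.3, 4.2]
grip_width: 0.0004
grip_force: 2.0
```

Request:
step_arm(
  jaw=[1,1,1,1,1],
  travel=[
    [0,0,-0.03],
    [0,0,-0.06],
    [0,0,-0.09],
    [0,0,-0.12],
    [0,0,-0.15],
  ],
  turn=[0,0,0,0,0],
)

```text
time_s: 10.78
tcp_pos: [0.4633, -0.117, 0.0645]
tool_rot: [-180.0, -0.0, -13.8]
force: [0.3, -0.5, 4.1]
grip_width: 0.0003
grip_force: 2.1
```

Request:
step_arm(
  jaw=[1,1,1],
  travel=[
    [0,0,-0.03],
    [0,0,-0.06],
    [0,0,-0.06],
  ],
  turn=[0,0,0],
)

```text
time_s: 11.03
tcp_pos: [0.4633, -0.117, 0.062]
tool_rot: [-180.0, -0.0, -13.8]
force: [1.8, -0.0, 5.1]
grip_width: 0.0007
grip_force: 1.9
```

Request:
step_arm(
  jaw=[1,1,1],
  travel=[
    [0,0,-0.015],
    [0,0,-0.03],
    [0,0,-0.03],
  ],
  turn=[0,0,0],
)

```text
time_s: 11.28
tcp_pos: [0.4632, -0.1169, 0.0609]
tool_rot: [-180.0, -0.0, -13.8]
force: [1.4, 0.2, 4.2]
grip_width: 0.0005
grip_force: 1.9
```

Request:
step_arm(
  jaw=[1,1,1],
  travel=[
    [0,0,-0.015],
    [0,0,-0.03],
    [0,0,-0.03],
  ],
  turn=[0,0,0],
)

```text
time_s: 11.53
tcp_pos: [0.4629, -0.1168, 0.0596]
tool_rot: [-180.0, 0.0, -13.8]
force: [1.7, -1.5, 4.6]
grip_width: 0.0007
grip_force: 1.9
```

Request:
step_arm(
  jaw=[1,1,1],
  travel=[
    [0,0,-0.015],
    [0,0,-0.03],
    [0,0,-0.03],
  ],
  turn=[0,0,0],
)

```text
time_s: 11.78
tcp_pos: [0.4627, -0.1168, 0.0584]
tool_rot: [-180.0, 0.0, -13.8]
force: [3.3, -0.0, 4.1]
grip_width: 0.0004
grip_force: 1.9
```

Request:
step_arm(
  jaw=[1,1,1],
  travel=[
    [0.005,0,-0.015],
    [0.01,0,-0.03],
    [0.01,0,-0.03],
  ],
  turn=[0,0,0],
)

```text
time_s: 12.03
tcp_pos: [0.4629, -0.1169, 0.0571]
tool_rot: [180.0, 0.0, -13.8]
force: [2.2, -0.2, 3.6]
grip_width: 0.0007
grip_force: 1.9
```

Request:
step_arm(
  jaw=[1,1,1],
  travel=[
    [0.005,0,-0.015],
    [0.01,0,-0.03],
    [0.01,0,-0.03],
  ],
  turn=[0,0,0],
)

```text
time_s: 12.28
tcp_pos: [0.4631, -0.1169, 0.0559]
tool_rot: [180.0, 0.1, -13.8]
force: [0.4, -0.2, 4.3]
grip_width: 0.0005
grip_force: 1.9
```

Request:
step_arm(
  jaw=[1,1,1],
  travel=[
    [0.005,0,-0.015],
    [0.01,0,-0.03],
    [0.01,0,-0.03],
  ],
  turn=[0,0,0],
)

```text
time_s: 12.53
tcp_pos: [0.4634, -0.1169, 0.0546]
tool_rot: [180.0, 0.1, -13.8]
force: [-0.8, -0.5, 3.7]
grip_width: 0.0006
grip_force: 1.9
```

Request:
step_arm(
  jaw=[1,1,1],
  travel=[
    [0.005,0,-0.015],
    [0.01,0,-0.03],
    [0.01,0,-0.03],
  ],
  turn=[0,0,0],
)

```text
time_s: 12.78
tcp_pos: [0.4636, -0.1169, 0.0534]
tool_rot: [180.0, 0.1, -13.8]
force: [-2.3, -1.1, 3.6]
grip_width: 0.0005
grip_force: 1.9
```

Request:
step_arm(
  jaw=[1,1,1],
  travel=[
    [0,0,-0.015],
    [0,0,-0.03],
    [0,0,-0.03],
  ],
  turn=[0,0,0],
)

```text
time_s: 13.03
tcp_pos: [0.4638, -0.1169, 0.0523]
tool_rot: [180.0, 0.1, -13.8]
force: [-3.7, -0.2, 4.8]
grip_width: 0.0003
grip_force: 2.5
```

Request:
step_arm(
  jaw=[1,1,1],
  travel=[
    [-0.01,0,-0.015],
    [-0.02,0,-0.025],
    [-0.02,0,-0.025],
  ],
  turn=[0,0,0],
)

```text
time_s: 13.28
tcp_pos: [0.4638, -0.117, 0.0519]
tool_rot: [180.0, -0.0, -13.8]
force: [-3.5, -0.7, 10.0]
grip_width: 0.0007
grip_force: 5.0
```

Request:
step_arm(
  jaw=[1,1,1],
  travel=[
    [0,0,-0.008],
    [0,0,-0.008],
    [0,0,-0.008],
  ],
  turn=[0,0,0],
)

```text
time_s: 13.53
tcp_pos: [0.4638, -0.117, 0.0517]
tool_rot: [180.0, -0.0, -13.8]
force: [-4.1, -0.2, 12.2]
grip_width: 0.0005
grip_force: 6.2
```

Request:
step_arm(
  jaw=[1,1,1,1,1],
  travel=[
    [0,0,-0.004],
    [0,0,-0.004],
    [0,0,-0.004],
    [0,0,-0.004],
    [0,0,-0.004],
  ],
  turn=[0,0,0,0,0],
)

```text
time_s: 13.95
tcp_pos: [0.4638, -0.117, 0.0517]
tool_rot: [180.0, -0.0, -13.8]
force: [-3.6, 0.0, 12.6]
grip_width: 0.0005
grip_force: 6.9
```

Request:
step_arm(
  jaw=[1,1,1,1,1],
  travel=[
    [0,0,0],
    [0,0,0],
    [0,0,0],
    [0,0,0],
    [0,0,0],
  ],
  turn=[0,0,0,0,0],
)

```text
time_s: 14.37
tcp_pos: [0.4638, -0.117, 0.0517]
tool_rot: [180.0, -0.0, -13.8]
force: [-4.7, -1.0, 14.3]
grip_width: 0.0002
grip_force: 6.9
```

Request:
step_arm(
  jaw=[1,1,1,1,1],
  travel=[
    [0,0,0],
    [0,0,0],
    [0,0,0],
    [0,0,0],
    [0,0,0],
  ],
  turn=[0,0,0,0,0],
)

```text
time_s: 14.78
tcp_pos: [0.4638, -0.117, 0.0517]
tool_rot: [180.0, -0.0, -13.8]
force: [-3.3, -0.8, 12.4]
grip_width: 0.0006
grip_force: 6.9
```

```bash
python3 - <<'E'
from h import *
import cv2
s=sense();print(s["time_s"],s["tcp_pos"],s["force"])
im=snapshot("scene");a=im[120:310,130:330,::-1];t=snapshot("top")[130:280,270:370,::-1];z=lambda i,h:cv2.resize(i,(int(i.shape[1]*h/i.shape[0]),h),interpolation=cv2.INTER_CUBIC)
cv2.imwrite("pics/s5.png",np.hstack([z(a,450),z(t,450)]))
E
```

```text
14.7833 [ 0.46381829 -0.11698034  0.05168671] [-3.25958768 -0.84723808 12.41605519]
```

View pics/s5.png

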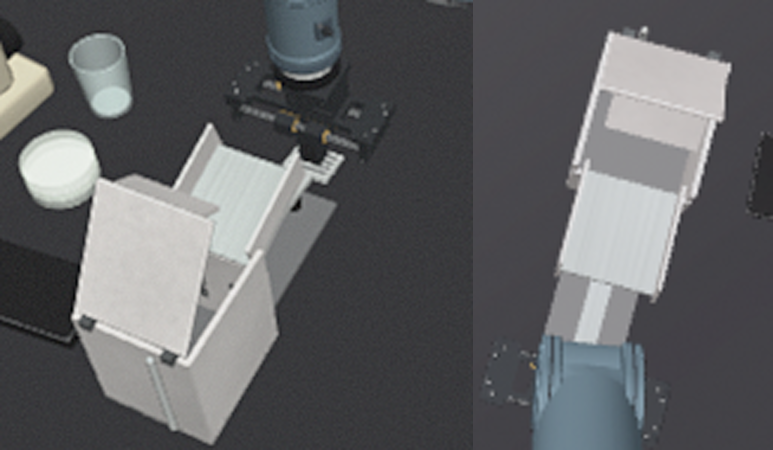

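Request:
step_arm(
  jaw=[1,1,1,1,1],
  travel=[
    [0,0,0],
    [0,0,0.02],
    [0,0,0.05],
    [0,0,0.09],
    [0,0,0.13],
  ],
  turn=[0,0,0,0,0],
)

```text
time_s: 15.3
tcp_pos: [0.4633, -0.1168, 0.0562]
tool_rot: [180.0, 0.0, -13.8]
force: [-3.3, -1.7, 2.8]
grip_width: 0.0002
grip_force: 1.8
```

Request:
step_arm(
  jaw=[1,1,1,1,1],
  travel=[
    [0,0,0.04],
    [0,0,0.08],
    [0,0,0.12],
    [0,0,0.16],
    [0,0,0.2],
  ],
  turn=[0,0,0,0,0],
)

```text
time_s: 15.72
tcp_pos: [0.4636, -0.1167, 0.0644]
tool_rot: [-180.0, 0.0, -13.7]
force: [-2.8, 0.6, 2.6]
grip_width: 0.0002
grip_force: 1.8
```

Request:
step_arm(
  jaw=[1,1,1,1,1],
  travel=[
    [0,0,0.04],
    [0,0,0.08],
    [0,0,0.12],
    [0,0,0.16],
    [0,0,0.2],
  ],
  turn=[0,0,0,0,0],
)

```text
time_s: 16.13
tcp_pos: [0.4638, -0.1167, 0.0724]
tool_rot: [-180.0, -0.0, -13.7]
force: [-3.1, 1.3, 3.1]
grip_width: 0.0001
grip_force: 1.7
```

Request:
step_arm(
  jaw=[1,1,1,1,1],
  travel=[
    [0,0,0.04],
    [0,0,0.08],
    [0,0,0.12],
    [0,0,0.16],
    [0,0,0.2],
  ],
  turn=[0,0,0,0,0],
)

```text
time_s: 16.55
tcp_pos: [0.4639, -0.1168, 0.0805]
tool_rot: [-180.0, -0.0, -13.8]
force: [-2.0, 1.7, 3.3]
grip_width: 0.0003
grip_force: 1.5
```

Request:
step_arm(
  jaw=[1,1,1,1,1],
  travel=[
    [0,0,0.03],
    [0,0,0.06],
    [0,0,0.09],
    [0,0,0.12],
    [0,0,0.15],
  ],
  turn=[0,0,0,0,0],
)

```text
time_s: 16.97
tcp_pos: [0.4639, -0.117, 0.0863]
tool_rot: [180.0, -0.0, -13.8]
force: [0.4, 0.1, -0.6]
grip_width: 0.0007
grip_force: 0.0
```

Contact released; raise clear and check.

Request:
step_arm(
  jaw=[1,1,1,1,1],
  travel=[
    [0,0,0.2],
    [0,0,0.5],
    [0,0,0.9],
    [0,0,1.3],
    [0,0,1.5],
  ],
  turn=[0,0,0,0,0],
)

```text
time_s: 17.38
tcp_pos: [0.4645, -0.1171, 0.1483]
tool_rot: [-180.0, -0.1, -13.8]
force: [1.0, 0.1, -0.2]
grip_width: 0.0002
grip_force: 0.0
```

Request:
step_arm(
  jaw=[1,1,1,1,1],
  travel=[
    [0,0,0],
    [0,0,0],
    [0,0,0],
    [0,0,0],
    [0,0,0],
  ],
  turn=[0,0,0,0,0],
)

```text
time_s: 17.8
tcp_pos: [0.4631, -0.1168, 0.1455]
tool_rot: [180.0, 0.1, -13.8]
force: [-1.4, -0.4, -0.3]
grip_width: 0.0005
grip_force: 0.0
```

```bash
python3 - <<'E'
from h import *
import cv2
s=sense();print(s["time_s"],s["tcp_pos"],s["force"])
im=snapshot("scene");a=im[120:310,130:480,::-1];cv2.imwrite("pics/s6.png",cv2.resize(a,None,fx=2.2,fy=2.2,interpolation=cv2.INTER_CUBIC))
E
```

```text
17.8 [ 0.46312722 -0.11676347  0.14550753] [-1.44089323 -0.3985531  -0.34209212]
```

View pics/s6.png

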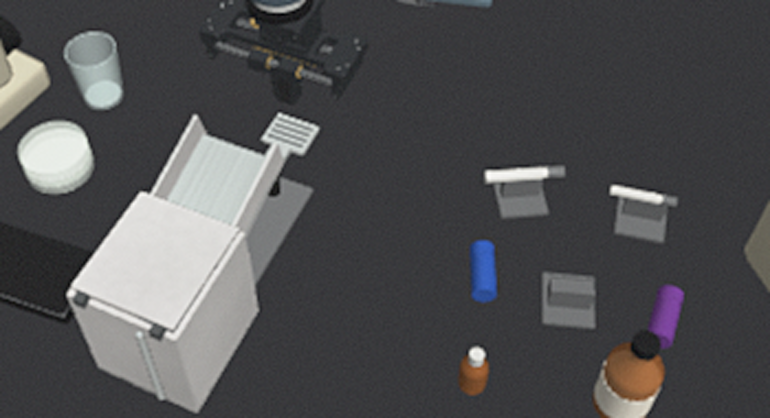

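The picture shows the lid shut (155,255), the trough empty (215,185), the pad up (290,130), the stout tube's rest empty (570,295), and everything else still in place.

```bash
python3 -c "from workcell import *;print(job_done())"
```

```text
the job is handed in; nothing more can be done
None
```

I put the stout tube in the bin, eased the pedal back up until the lid was shut, and handed the job in at about 18 s. The tube itself can't be seen inside the bin, but the trough and its rest are both empty, nothing else on the bench looks moved, and the hand-in gave no verdict.

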